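# Open the safety-capped solvent bottle in the bench drawer

## Robot

A 7-joint arm with a two-finger parallel gripper is mounted at the origin on a cart in front of the work surface, level with it; the furniture and walls round the work are solid. World frame = base frame: x ahead of the robot, y to its left, z up, the work surface at z = 0. Lengths are in m, angles in rad, forces in N, time in s.
With the tool pointing down it reaches from about 0.425 to 1.025 m from the base axis. Payload 3.6 kg.
Tool frame: the origin (TCP) lies midway between the tips of the shut fingers; the grasp point (between the pads) lies arm.grip_point_offset behind it (arm.grip_point_offset is the distance from the TCP to the grasp point, in m); y points along the fingers, x is the direction in which the jaws open and shut, and the axes are right-handed (so a half turn about y gives the same grasp; the last joint's range is limited). The gripper opens to 85 mm and grips with 20 to 120 N. Pads are 22 mm wide; open, the fingers measure 114 mm over their backs; the gripper's body (76 mm by 85 mm) begins 54 mm behind the grasp point. The pads swing forward as they close: fully open they stand 13 mm farther back than shut.
Start: joints at [-1.323, 0.591, 0.048, 1.609, -0.033, 0.943, -0.034], TCP at [0.243, 0.683, 0.231] pointing down, gripper open.
Joint ranges: [-2.69, 2.69], [-0.47, 2.24], [-1.27, 1.36], [0.19, 2.51], [-1.53, 4.68], [0.08, 2.07], [-3.09, 3.09]. Speed limits (rad/s): [2.57, 2.57, 3.14, 3.14, 3.14, 3.14, 3.14].

## Interface

Orientations are given as [roll, pitch, yaw] about the fixed x, y, z axes, in that order (R = Rz(yaw) Ry(pitch) Rx(roll)).
In Python, from station import arm, viewer, workorder gives the robot as it stands.
- The arm moves only by the shell command python3 -m jog 'ROWS' [OPENING] [FORCE]. ROWS is JSON, a list that holds one entry, the list of rows, each a list of 6 numbers: the shift along the world's x, y, z in mm, then the turn, a rotation vector about the world's x, y, z in rad. A call has 1 to 20 rows; each row shifts and turns the pose as measured when the row begins; what a row does not reach is not made up. A row lasts 1/8 s, in which the tool goes at most 62.5 mm and 10.7 degrees, less where a joint would pass 70% of its speed; a pose out of reach is approached as far as the arm can. A call is refused whole if a number of a shift passes 62.5 or a number of a turn 0.188, either way. A call with a gripper value outside its range is refused whole. OPENING is the closure, from 0 (fully open) to 1 (shut), set as the call begins (- or left out, the last holds). The fingers move at their own pace and stop on an object; FORCE is the grip in N (left out, the last holds). Time passes only in rows, so rows that do not move let the fingers close. It gives the time, the measured TCP pose, the force and the opening at its end, in the units of the state.
- arm.observe(): the state, without advancing time (a new reading comes with each control period).
- viewer.capture(name): name is "side" or "top"; returns a dict with "image" (420x560x3 uint8, red, green, blue), "K" (3x3 intrinsics, pixels), "distortion" ([k1, k2, p1, p2, k3] as OpenCV has them; the pictures are not rectified), "R" (3x3) and "t" (3): a world point X has camera coordinates R X + t. Camera axes: x right, y down, z forward; pixel columns grow to the right and rows downward; lengths in m; the calibration is good to about 2 mm. A picture is of the moment at which its call begins. There is no depth.
- workorder.job_done(): hands the job in, once; it reports no verdict.
The state is a dict: "time_s": time; "joint_pos": joint angles; "dq": joint speeds; "joint_torque": joint torques, N m; "position": TCP position; "orientation": TCP orientation; "force": force on the tool from outside, world axes, zero at the start; "moment": the same for the moment, N m; "width": opening from 0.0 (shut) to 1.0 (fully open).
Only numpy, scipy, OpenCV 4.12 (cv2) and the standard library are available. Lean on these libraries where they do the work, as an engineer would, in place of code of your own. Each camera call takes 0.05 s, during which the arm holds its last target.

## Task

Pull the drawer of the small grey bench cabinet out to its stop; the bottle stands in it. Press the bottle's push-and-turn safety cap down, twist it anticlockwise while it is pressed until it comes free, and lift it straight up by about 6 cm. Finish with the cap still held level in the gripper over the open bottle and clear of it, the drawer still out, and leave the other things on the bench where they are.

Things in the scene. Friction and masses are not known exactly. Their poses are not given: they have to be found in the camera images.
- tray (a joint): the drawer's slide in m: 0 shut (at the start), 0.15 fully out at its stop; about 3 N of friction, no latch, it stays where it is left
- tray_handle (a point): middle of the drawer's bar handle: round bar 10 mm thick, 84 mm long, 106 mm above the bench, 40 mm in front of the drawer's face (35 mm free behind the bar), a post at each end. Axes: x into the cabinet (the drawer pulls out along -x), y along the bar, z up
- cabinet: small grey cabinet with one drawer, fixed, 130 mm wide, 190 deep, 130 high; origin in the middle of its underside, x to its back, z up. The drawer's front panel is 12 mm thick and reaches 127 mm above the bench; its other walls are 33 mm high
- bottle_mouth (a point): rim of the white bottle's neck, on its axis, 98.5 mm above the bench; moves with the drawer, axes as the handle's. The bottle (64 mm across, shoulder at most 71 mm above the bench) is fixed in the drawer, axis 127 mm behind the handle bar, and cannot turn. With the drawer out its axis is 75 mm from the drawer's front panel and from the cabinet
- cap: white ribbed push-and-turn cap, 46 mm across, 32 high, about 40 g, seated on the bottle; origin in the middle of its lower rim, 79 mm above the bench at the start, z up. It turns only while pressed down 5 mm or more (6 to 7 is good); hard stop at 7.5 mm. A spring resists with about 4 N at first, 10 N at 6.5 mm, and locks it again if let up too early
- cap_top (a point): middle of the cap's top face, 32 mm above the cap's origin, 111 mm above the bench at the start. Pressed, the cap turns anticlockwise seen from above, never clockwise; it is free after 60 to 120 degrees (75 is good; then a stop), the spring raises it about 2 mm and it lifts straight off
- pliers_1: bystander, to be left alone: pliers with red handles, 57x183x14, lying (mm); origin in the middle of its underside
- torch_1: bystander, to be left alone: silver torch, 44x163x44, lying (mm); origin in the middle of its underside
- spray_paint: bystander, to be left alone: aerosol can, 67 across, 225 tall, standing (mm); origin in the middle of its underside
- padlock_1: bystander, to be left alone: brass padlock, 69x42x21, lying towards the screen (mm); origin in the middle of its underside
- sanding_block_1: bystander, to be left alone: sanding block, 63x106x27, lying (mm); origin in the middle of its underside

How it is judged:
By the outcome, as a careful person would: the job done as asked, in the order asked, and still so for the second after the job is handed in, while the arm keeps its last pose, push and grip.
It also fails if it takes over 54 s, if anything falls off the work surface, if the arm or the gripper's body presses on something with over 40 N, if the wrist force passes 120 N, or if a joint passes its speed limit or range.

## Working session

There is one attempt and no reset: what is moved stays moved. The work goes in short steps, Python scripts to look and compute and a shell command to move; the robot and the scene stay as the last step left them, time stands still between calls to the robot, and variables do not carry over. Pictures are saved under pics/ and viewed, and the job is handed in when it is done.

```bash
ls; mkdir -p pics
python3 - <<'E'
from station import arm, viewer, workorder
import cv2
s=arm.observe(); print({k:s[k] for k in('time_s','position','orientation','force','width')},arm.grip_point_offset)
for n in('side','top'):
    c=viewer.capture(n); cv2.imwrite(f'pics/{n}0.png',c['image'][:,:,::-1]); print(n,c['K'],c['distortion'],c['R'],c['t'])
E
```

```text
pics
{'time_s': 0.0, 'position': array([0.24271326, 0.68227325, 0.23012362]), 'orientation': array([-1.57092356,  0.00226508,  1.22910674]), 'force': array([ 0.62835601, -0.54042664,  0.56298897]), 'width': 1.000384756140839} 0.0187
side [[382.39654139   0.         274.80112887]
 [  0.         382.39654139 212.42512114]
 [  0.           0.           1.        ]] [-0.09782308  0.          0.          0.          0.        ] [[ 9.98899977e-01 -4.68914762e-02  1.60422460e-04]
 [-2.89405089e-02 -6.19186284e-01 -7.84710643e-01]
 [ 3.68955718e-02  7.83842800e-01 -6.19862228e-01]] [-0.57113525  0.07993704  0.96192013]
top [[488.47070288   0.         282.38054603]
 [  0.         488.47070288 210.67497916]
 [  0.           0.           1.        ]] [-0.10913684  0.          0.          0.          0.        ] [[-0.00239414 -0.99995436 -0.00924915]
 [-0.99495482  0.00330962 -0.10026942]
 [ 0.10029545  0.00896243 -0.99491733]] [-0.01874353  0.57073954  1.13854595]
```

View pics/side0.png

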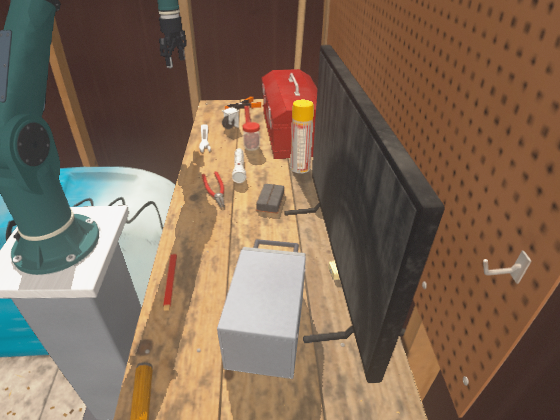

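View pics/top0.png

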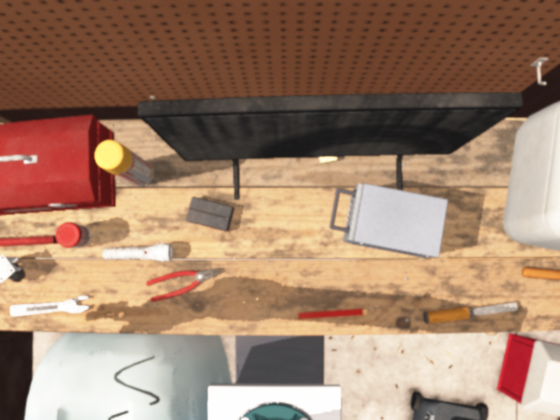

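```bash
cat > h.py <<'E'
from station import arm, viewer, workorder
import cv2, numpy as np
def ray(c,uv):
    p=cv2.undistortPoints(np.array([[uv]],float),c['K'],np.array(c['distortion']))[0,0]
    R=np.array(c['R']); t=np.array(c['t'])
    return -R.T@t, R.T@np.array([p[0],p[1],1.])
def onz(c,uv,z):
    o,d=ray(c,uv); return o+d*(z-o[2])/d[2]
def proj(c,X):
    return cv2.projectPoints(np.array(X,float).reshape(-1,3),cv2.Rodrigues(np.array(c['R']))[0],np.array(c['t']),c['K'],np.array(c['distortion']))[0][:,0]
def two(c1,u1,c2,u2):
    o1,d1=ray(c1,u1);o2,d2=ray(c2,u2)
    s=np.linalg.lstsq(np.c_[d1,-d2],o2-o1,rcond=None)[0]
    a=o1+s[0]*d1;b=o2+s[1]*d2
    return (a+b)/2,np.linalg.norm(a-b)
def crop(c,x,y,w,h,k,name):
    im=c['image'][y:y+h,x:x+w,::-1]
    cv2.imwrite('pics/'+name,cv2.resize(im,None,fx=k,fy=k,interpolation=cv2.INTER_CUBIC))
E
python3 - <<'E'
from h import *
c=viewer.capture('top');crop(c,320,170,140,100,5,'t1.png')
c=viewer.capture('side');crop(c,210,225,110,150,4,'s1.png')
E
```

```text
(no output)
```

View pics/t1.png

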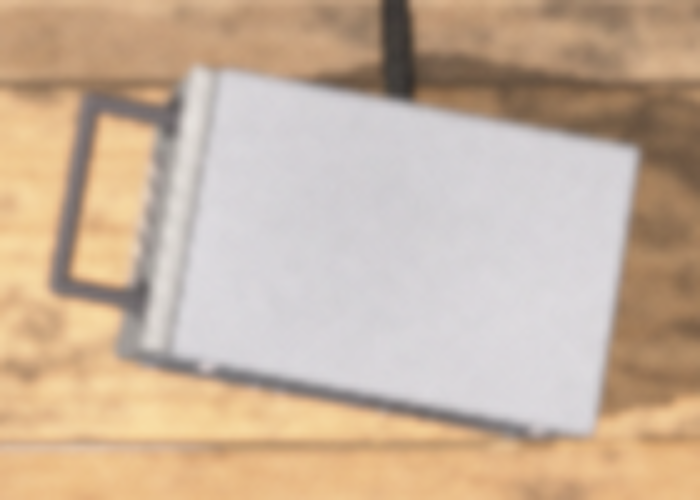

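View pics/s1.png

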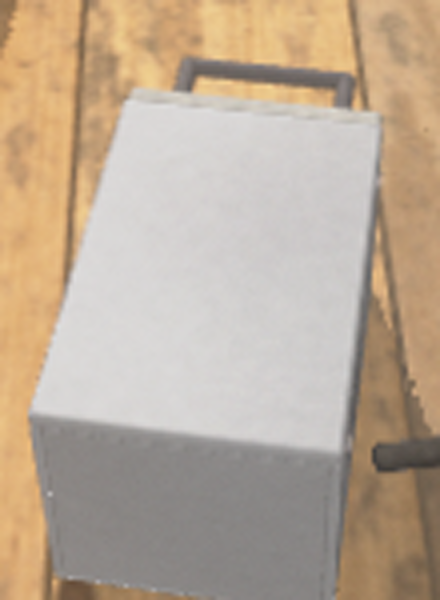

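Run:
```python
from h import *
c=viewer.capture('top');s=viewer.capture('side')
T=lambda x,y:((x+.5)/5-.5+320,(y+.5)/5-.5+170)
S=lambda x,y:((x+.5)/4-.5+210,(y+.5)/4-.5+225)
P=[onz(c,T(*p),.130) for p in((222,68),(640,148),(597,436),(172,358))]
for p in P:print(p)
P=np.array(P);print('edges',[np.linalg.norm(P[i]-P[(i+1)%4]) for i in range(4)])
Q=[onz(s,S(*p),.130) for p in((380,118),(348,452),(32,415),(128,94))]
for p in Q:print('side',p)
H=[onz(c,T(*p),.106) for p in((90,100),(60,290))]
print(H,np.linalg.norm(H[0]-H[1]),(H[0]+H[1])/2)
G=[onz(s,S(*p),.106) for p in((351,78),(186,66))]
print(G,np.linalg.norm(G[0]-G[1]),(G[0]+G[1])/2)
print(two(c,T(90,100),s,S(351,78)),two(c,T(60,290),s,S(186,66)))
for v in (P[1]-P[0],P[2]-P[3],G[0]-G[1],H[0]-H[1]): print(np.degrees(np.arctan2(v[1],v[0])))
for n,uv,z in(('pl',(185,283),0),('torch',(138,253),.02),('can',(114,158),.225),('sand',(211,213),.027)):print(n,onz(c,uv,z))
print(arm.observe()['joint_pos'])
```

```text
[ 0.62054118 -0.20078217  0.13      ]
[ 0.58470712 -0.38607662  0.13      ]
[ 0.45822895 -0.36260804  0.13      ]
[ 0.49336496 -0.17656117  0.13      ]
edges [np.float64(0.18872761076168174), np.float64(0.12863709100008108), np.float64(0.1893356231633943), np.float64(0.12946215039860592)]
side [ 0.62114706 -0.19697941  0.13      ]
side [ 0.5884303  -0.38474717  0.13      ]
side [ 0.4616699  -0.36178176  0.13      ]
side [ 0.49717738 -0.17414294  0.13      ]
[array([ 0.6099398 , -0.14494349,  0.106     ]), array([ 0.52470161, -0.13040293,  0.106     ])] 0.08646951015086034 [ 0.56732071 -0.13767321  0.106     ]
[array([ 0.61284361, -0.14209299,  0.106     ]), array([ 0.52583946, -0.12865164,  0.106     ])] 0.0880363183973058 [ 0.56934154 -0.13537232  0.106     ]
(array([ 0.61107657, -0.14471878,  0.10825052]), np.float64(0.002892841933258655)) (array([ 0.52524136, -0.13023429,  0.10737349]), np.float64(0.0012603134232618462))
-100.9453082645623
-100.69467586135849
-8.782245578991809
-9.680753190165154
pl [0.39749432 0.21724547 0.        ]
torch [0.46984396 0.32910087 0.02      ]
can [0.66024258 0.32177919 0.225     ]
sand [0.5658056  0.15100198 0.027     ]
[-1.32251921  0.59156307  0.048364    1.60896464 -0.03330022  0.94267604
 -0.03369508]
```

```bash
python3 - <<'E'
from h import *
c=viewer.capture('top');s=viewer.capture('side')
print(two(c,(447,157),s,(370,381)),two(c,(523,108),s,(418,210)),two(c,(187,160),s,(322,110)))
p=arm.observe()['position'];print(proj(c,p),proj(s,p))
E
python3 -m jog '[[[22,-60,0,0,0,0],[22,-58,0,0,0,0],[22,-58,0,0,0,0.0],[22,-58,0,0,0,0],[22,-58,0,0,0,0.0],[22,-58,0,0,0,0]]]' 0.58 30
```

```text
(array([ 0.70635812, -0.4200048 ,  0.04094316]), np.float64(0.015391579059600697)) (array([ 0.70246888, -0.42716693,  0.41643767]), np.float64(0.001282677355199493)) (array([0.67099956, 0.15925958, 0.27121728]), np.float64(0.051474699446832396))
[[-57.19814587 359.19266437]] [[175.8799658   66.59125421]]
time_s: 1.15
position: [0.3723, 0.3356, 0.2319]
orientation: [-1.57, -0.008, 1.239]
force: [1.6, 0.1, 0.6]
width: 0.417
```

```bash
python3 -m jog '[[[24,-58,0,0,0,0.05],[24,-58,0,0,0,0.05],[24,-58,0,0,0,0.05],[24,-58,0,0,0,0],[24,-58,0,0,0,0.0],[24,-58,0,0,0,0],[24,-58,0,0,0,0],[10,-25,0,0,0,0],[0,0,0,0,0,0]]]'
```

```text
time_s: 2.28
position: [0.5523, -0.1011, 0.236]
orientation: [-1.582, -0.011, 1.386]
force: [0.0, 0.7, 0.9]
width: 0.419
```

```bash
python3 -m jog '[[[16,-36,-40,0,0,0],[0,0,-40,0,0,0],[0,0,0,0,0,0]]]'
python3 - <<'E'
from h import *
c=viewer.capture('top');crop(c,270,120,160,120,5,'t2.png')
p=arm.observe()['position'];print(p,proj(c,p))
c=viewer.capture('side');crop(c,200,130,140,150,4,'s2.png');print(proj(c,p))
E
```

```text
time_s: 2.65
position: [0.5695, -0.1328, 0.1556]
orientation: [-1.584, -0.015, 1.392]
force: [-0.4, 0.7, 0.0]
width: 0.423
[ 0.57126105 -0.13371682  0.15743882] [[335.08544215 204.15721208]]
[[277.6386665  223.52291996]]
```

View pics/s2.png

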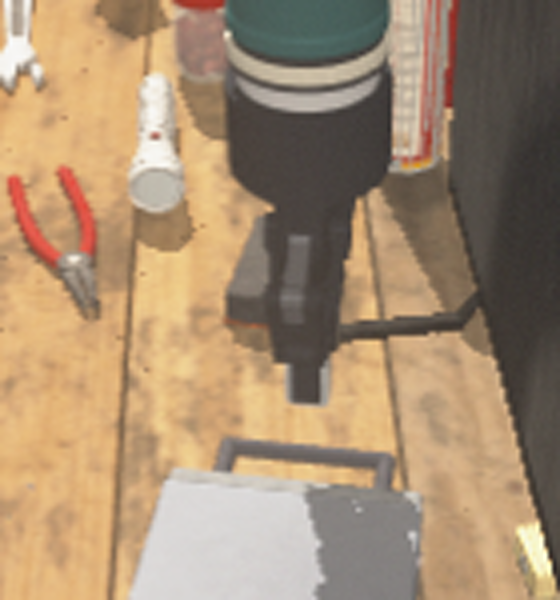

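View pics/t2.png

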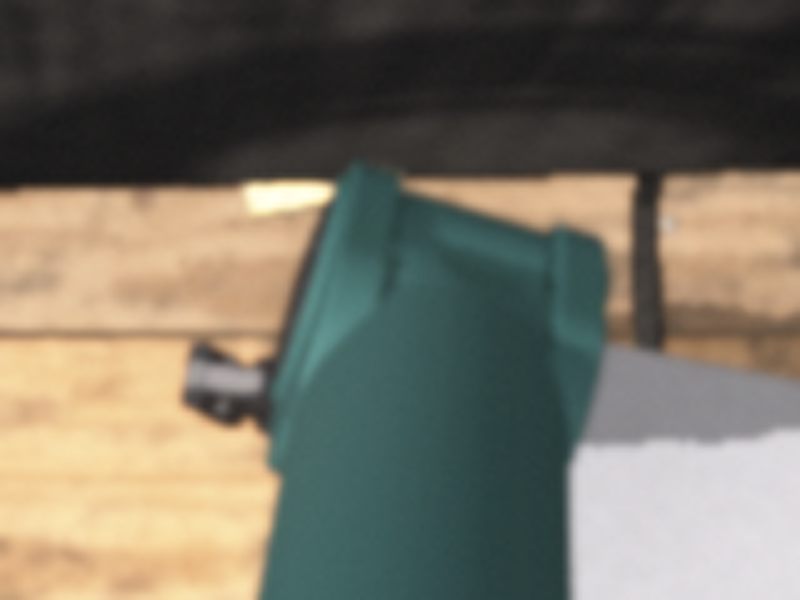

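```bash
python3 -m jog '[[[-1,-3,-20,0,0,0],[0,0,-20,0,0,0],[0,0,-20,0,0,0],[0,0,-8,0,0,0],[0,0,0,0,0,0]]]'
python3 - <<'E'
from h import *
c=viewer.capture('side');crop(c,200,130,140,150,4,'s3.png')
E
```

```text
time_s: 3.38
position: [0.5787, -0.1334, 0.0998]
orientation: [-1.61, -0.016, 1.399]
force: [0.5, 0.6, 0.9]
width: 0.425
```

View pics/s3.png

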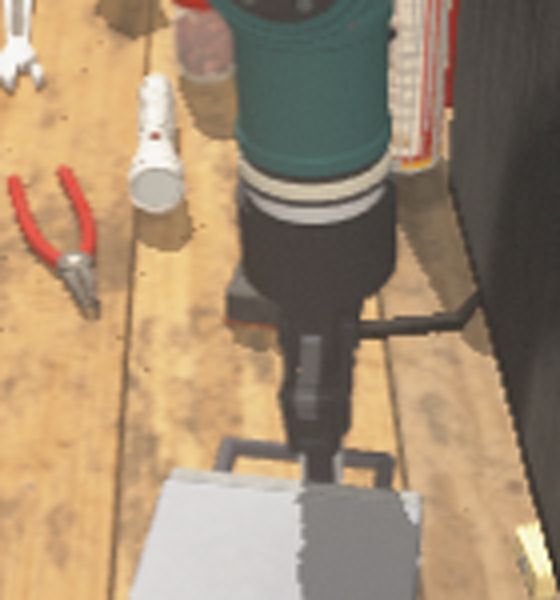

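```bash
cat >> h.py <<'E'
from scipy.spatial.transform import Rotation as Rot
def fix(yaw,pos=None):
    s=arm.observe()
    A=Rot.from_euler('xyz',s['orientation']);B=Rot.from_euler('xyz',[-np.pi/2,0,yaw])
    print('t',s['time_s'],'pos',s['position'].round(4),'rotvec',(B*A.inv()).as_rotvec().round(3),'F',s['force'].round(1),'M',s['moment'].round(2),'w',round(s['width'],3))
    if pos is not None: print('shift mm',(1000*(np.array(pos)-s['position'])).round(1))
E
python3 -c "
from h import *
fix(1.389,(.569,-.1365,.088))"
```

```text
t 3.425 pos [ 0.5791 -0.1334  0.1002] rotvec [-0.009  0.043 -0.009] F [ 0.6 -0.5 -0.1] M [0.03 0.01 0.01] w 0.418
shift mm [-10.1  -3.1 -12.2]
```

```bash
python3 -m jog '[[[-9,-2,-8,-0.009,0.043,-0.009],[-2,-1,-4,0,0,0],[0,0,0,0,0,0]]]';python3 -c "
from h import *
fix(1.389,(.569,-.1365,.088))"; python3 -m jog '[[[0,0,0,0,0,0],[0,0,0,0,0,0],[0,0,0,0,0,0],[0,0,0,0,0,0]]]' 1 40;python3 -c "
from h import *
fix(1.389,(.569,-.1365,.088))"
```

```text
time_s: 3.8
position: [0.5685, -0.1367, 0.0892]
orientation: [-1.571, 0.001, 1.389]
force: [0.0, 0.0, 0.4]
width: 0.419
t 3.8 pos [ 0.5685 -0.1367  0.0892] rotvec [ 0.001 -0.001  0.   ] F [0.  0.  0.4] M [-0.02 -0.04  0.03] w 0.419
shift mm [ 0.5  0.2 -1.2]
time_s: 4.3
position: [0.5684, -0.1368, 0.0893]
orientation: [-1.57, 0.001, 1.388]
force: [0.3, 0.0, -1.8]
width: 0.1
t 4.3 pos [ 0.5684 -0.1368  0.0893] rotvec [ 0.001 -0.001  0.001] F [ 0.3  0.  -1.8] M [-0.    0.02 -0.05] w 0.1
shift mm [ 0.6  0.3 -1.3]
```

```bash
python3 -m jog '[[[1.5,8,0,0,0,0],[3,16,0,0,0,0],[3,16,0,0,0,0],[3,16,0,0,0,0],[3,16,0,0,0,0],[3,16,0,0,0,0],[3,16,0,0,0,0],[2,10,0,0,0,0]]]';python3 -c "
from h import *
fix(1.389,(.5955,.011,.089))"
```

```text
time_s: 5.3
position: [0.5909, -0.0208, 0.0893]
orientation: [-1.573, 0.007, 1.384]
force: [0.5, -5.1, -0.9]
width: 0.096
t 5.3 pos [ 0.5909 -0.0208  0.0893] rotvec [0.007 0.001 0.005] F [ 0.5 -5.1 -0.9] M [-0.75 -0.07 -0.06] w 0.096
shift mm [ 4.6 31.8 -0.3]
```

```bash
python3 -m jog '[[[2,10,0,0,0,0],[2,10,0,0,0,0],[1,7,0,0.0,0,0],[1,5,0,0,0,0],[1,5,0,0,0,0],[1,5,0,0,0,0]]]';python3 -c "
from h import *
fix(1.389,(.5955,.011,.089))"; python3 -m jog '[[[1,5,0,0,0,0],[0,0,0,0,0,0]]]';python3 -c "
from h import *
fix(1.389,(.5955,.011,.089))
for n in('top','side'):
  c=viewer.capture(n);cv2.imwrite(f'pics/{n}4.png',c['image'][:,:,::-1])"
```

```text
time_s: 6.05
position: [0.5969, 0.0103, 0.0893]
orientation: [-1.572, 0.022, 1.378]
force: [-0.4, -10.1, -1.0]
width: 0.098
t 6.05 pos [0.5969 0.0103 0.0893] rotvec [ 0.022 -0.003  0.011] F [ -0.4 -10.1  -1. ] M [-2.12  0.05  0.06] w 0.098
shift mm [-1.4  0.7 -0.3]
time_s: 6.3
position: [0.5969, 0.0101, 0.0893]
orientation: [-1.571, 0.028, 1.373]
force: [1.9, 1.6, -1.6]
width: 0.094
t 6.3 pos [0.5969 0.0101 0.0893] rotvec [ 0.028 -0.005  0.016] F [ 1.9  1.6 -1.6] M [ 0.44 -0.35  0.06] w 0.094
shift mm [-1.4  0.9 -0.3]
```

View pics/top4.png

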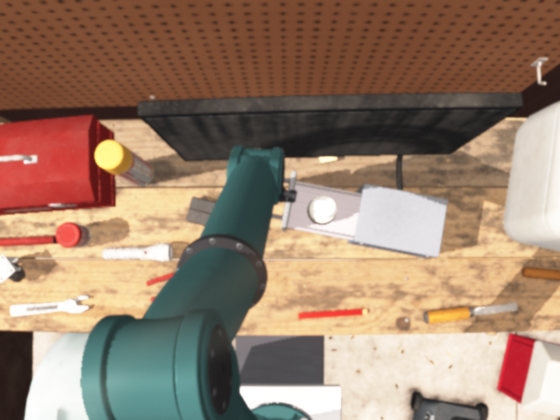

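View pics/side4.png

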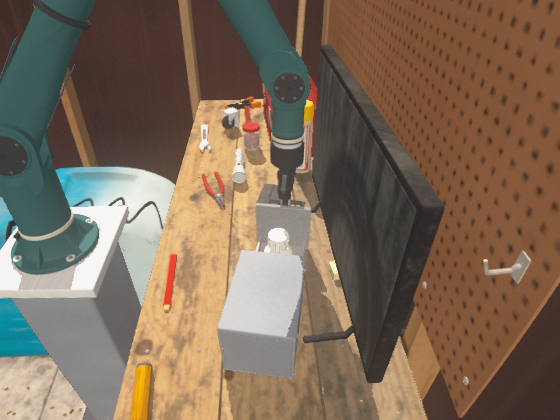

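Run:
```python
from h import *
c=viewer.capture('top');s=viewer.capture('side')
crop(c,290,180,65,60,10,'t5.png');crop(s,250,215,60,50,10,'s5.png')
```

```text
(no output)
```

View pics/t5.png

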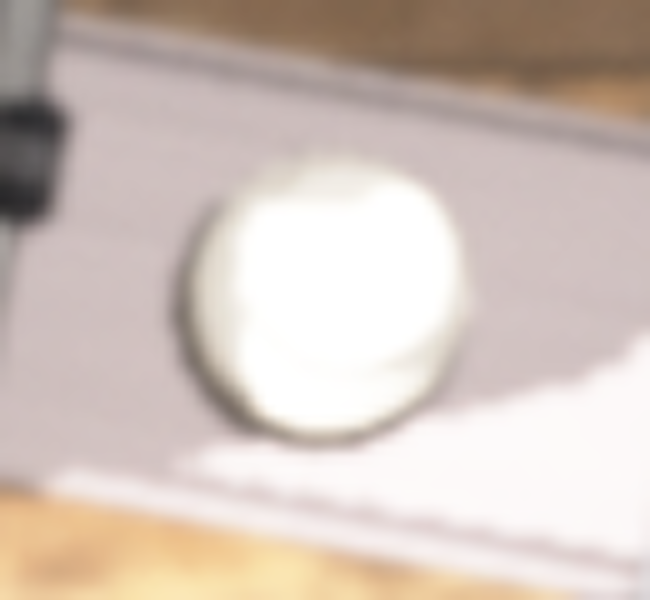

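View pics/s5.png

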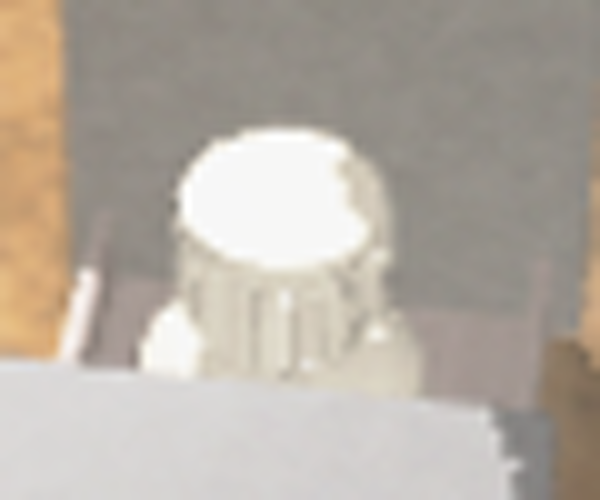

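Run:
```python
from h import *
c=viewer.capture('top');s=viewer.capture('side')
print('side cap',onz(s,(250+283.5/10-.5,215+197.5/10-.5),.111))
for z in(.05,.065):print('top bottle',onz(c,(290+328.5/10-.5,180+300.5/10-.5),z))
print('top cap',onz(c,(290+350.5/10-.5,180+280.5/10-.5),.111))
d=np.array([-.1805,-.9836])
for h in((.5969,.0101),(.5683+.027,-.1367+.1475)): print('pred',np.array(h)+.127*d)
print('side bottle', (onz(s,(250+140/10,215+37),.06)+onz(s,(250+422/10,215+37),.06))/2)
```

```text
side cap [ 0.5729607  -0.11438531  0.111     ]
top bottle [ 0.57086679 -0.11433954  0.05      ]
top bottle [ 0.56932387 -0.11324062  0.065     ]
top cap [ 0.56904212 -0.11480901  0.111     ]
pred [ 0.5739765 -0.1148172]
pred [ 0.5723765 -0.1141172]
side bottle [ 0.57366468 -0.11672784  0.06      ]
```

```bash
python3 -m jog '[[[0,0,0,0,0,0],[0,0,0,0,0,0],[0,0,0,0,0,0]]]' 0.58 40;python3 -m jog '[[[0,0,10,0.02,0,0.0],[0,0,20,0,0,0],[0,0,20,0,0,0],[0,0,20,0,0,0],[0,0,20,0,0,0],[0,0,0,0,0,0]]]';python3 -c "
from h import *
fix(.6,(.572,-.1145,.18))"
```

```text
time_s: 6.98
position: [0.5961, 0.0148, 0.0892]
orientation: [-1.568, 0.024, 1.377]
force: [-0.3, 0.4, -0.8]
width: 0.419
time_s: 7.72
position: [0.5961, 0.0151, 0.1852]
orientation: [-1.565, -0.002, 1.376]
force: [-0.3, 0.5, 0.0]
width: 0.419
t 7.725 pos [0.5961 0.0151 0.1852] rotvec [-0.005 -0.004 -0.776] F [-0.3  0.5  0. ] M [-0.08 -0.   -0.03] w 0.419
shift mm [ -24.1 -129.6   -5.2]
```

```bash
python3 -m jog '[[[-6,-32,0,0,0,-0.155],[-6,-32,0,0,0,-0.155],[-6,-32,0,0,0,-0.155],[-6,-32,0,0,0,-0.155],[0,0,0,0,0,-0.155],[0,0,0,0,0,0]]]' 0;python3 -c "
from h import *
fix(.6,(.572,-.1145,.14))"
```

```text
time_s: 8.48
position: [0.5684, -0.1159, 0.1825]
orientation: [-1.562, -0.003, 0.578]
force: [-0.4, -0.2, 0.0]
width: 1.002
t 8.475 pos [ 0.5684 -0.1159  0.1825] rotvec [-0.009 -0.003  0.022] F [-0.4 -0.2  0. ] M [ 0.01  0.02 -0.02] w 1.002
shift mm [  3.6   1.4 -42.5]
```

```bash
python3 -m jog '[[[3.5,1.4,-20,-0.009,-0.003,0],[0,0,-20,0,0,0],[0,0,-20,0,0,0],[0,0,0,0,0,0]]]';python3 -c "
from h import *
fix(.6,(.572,-.1145,.082))
c=viewer.capture('top');crop(c,270,150,120,100,6,'t6.png')
c=viewer.capture('side');crop(c,220,150,110,120,5,'s6.png')
"
```

```text
time_s: 8.98
position: [0.5719, -0.1123, 0.1199]
orientation: [-1.569, -0.001, 0.592]
force: [-0.6, 0.0, 0.2]
width: 0.995
t 8.975 pos [ 0.5719 -0.1123  0.1199] rotvec [-0.002 -0.     0.008] F [-0.6  0.   0.2] M [ 0.04 -0.03 -0.01] w 0.995
shift mm [  0.1  -2.2 -37.9]
```

View pics/s6.png

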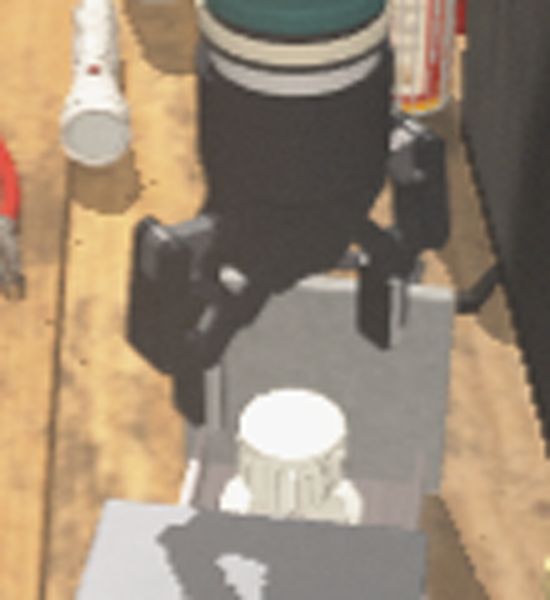

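View pics/t6.png

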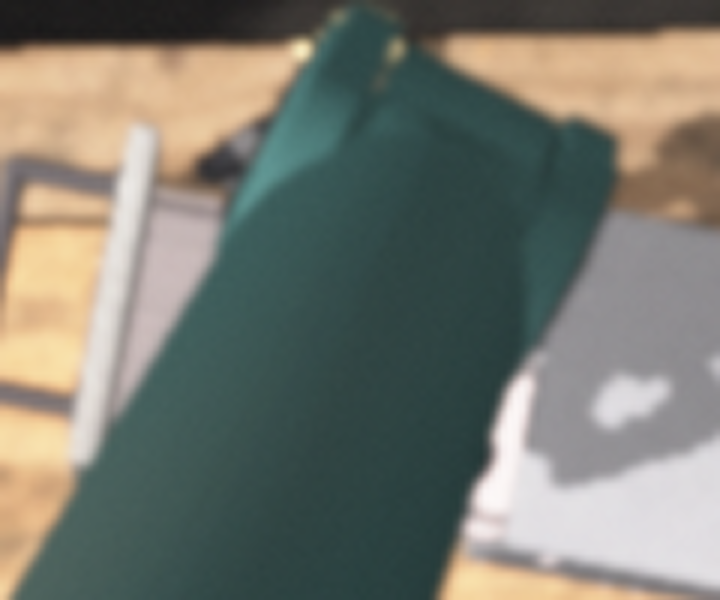

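```bash
python3 -m jog '[[[0,-2.2,-16,0,0,0.005],[0,0,-14,0,0,0],[0,0,-8,0,0,0],[0,0,0,0,0,0]]]';python3 -c "
from h import *
fix(.6,(.572,-.1145,.081))"
```

```text
time_s: 9.57
position: [0.5742, -0.1154, 0.0822]
orientation: [-1.573, -0.005, 0.598]
force: [-0.7, -0.8, -0.6]
width: 1.002
t 9.575 pos [ 0.5742 -0.1154  0.0822] rotvec [-0.001  0.006  0.002] F [-0.7 -0.8 -0.6] M [ 0.   -0.    0.03] w 1.002
shift mm [-2.2  0.9 -1.2]
```

```bash
python3 -m jog '[[[-2,1,-1,-0.001,0.006,0.0],[0,0,0,0,0,0]]]';python3 -c "
from h import *
fix(.6,(.572,-.1145,.081))"
python3 -m jog '[[[0,0,0,0,0,0],[0,0,0,0,0,0],[0,0,0,0,0,0],[0,0,0,0,0,0]]]' 1 60;python3 -c "
from h import *
fix(.6,(.572,-.1145,.081))"
```

```text
time_s: 9.82
position: [0.5723, -0.1145, 0.0814]
orientation: [-1.571, 0.0, 0.598]
force: [0.3, 0.5, -0.0]
width: 0.998
t 9.825 pos [ 0.5723 -0.1145  0.0814] rotvec [ 0.    -0.     0.002] F [ 0.3  0.5 -0. ] M [ 0.01  0.04 -0.04] w 0.998
shift mm [-0.3 -0.  -0.4]
time_s: 10.32
position: [0.5727, -0.1145, 0.0824]
orientation: [-1.572, -0.001, 0.598]
force: [-0.6, -0.6, -1.2]
width: 0.51
t 10.325 pos [ 0.5727 -0.1145  0.0824] rotvec [0.    0.001 0.002] F [-0.6 -0.6 -1.2] M [-0.06  0.02 -0.01] w 0.51
shift mm [-0.7 -0.  -1.4]
```

```bash
python3 -m jog '[[[0,0,0,0,0,0],[0,0,0,0,0,0]]]' 1 80;python3 -c "
from h import *
fix(.6,(.572,-.1145,.081))"
python3 -m jog '[[[0,0,-3,0,0,0],[0,0,-3,0,0,0],[0,0,0,0,0,0]]]';python3 -c "
from h import *
fix(.6,(.572,-.1145,.075))"
```

```text
time_s: 10.58
position: [0.5727, -0.1145, 0.0825]
orientation: [-1.572, -0.001, 0.598]
force: [-0.2, 0.6, 1.5]
width: 0.505
t 10.575 pos [ 0.5727 -0.1145  0.0825] rotvec [0.    0.001 0.002] F [-0.2  0.6  1.5] M [0.01 0.08 0.02] w 0.505
shift mm [-0.7  0.  -1.5]
time_s: 10.95
position: [0.5728, -0.1145, 0.0776]
orientation: [-1.571, -0.001, 0.598]
force: [-1.5, 0.6, 7.2]
width: 0.503
t 10.95 pos [ 0.5728 -0.1145  0.0776] rotvec [-0.001  0.001  0.002] F [-1.5  0.6  7.2] M [0.16 0.4  0.03] w 0.503
shift mm [-0.8 -0.  -2.6]
```

```bash
python3 -m jog '[[[0,0,-2.5,0,0,0],[0,0,-0.5,0,0,0]]]';python3 -c "
from h import *
fix(.6,(.572,-.1145,.0758))"
```

```text
time_s: 11.2
position: [0.5728, -0.1144, 0.0759]
orientation: [-1.57, -0.002, 0.597]
force: [-2.1, 0.5, 9.1]
width: 0.503
t 11.2 pos [ 0.5728 -0.1144  0.0759] rotvec [-0.002  0.001  0.003] F [-2.1  0.5  9.1] M [ 0.16  0.46 -0.01] w 0.503
shift mm [-0.8 -0.1 -0.1]
```

```bash
python3 -m jog '[[[0,0,0,0,0,0.08],[0,0,0,0,0,0.1],[0,0,0,0,0,0.1]]]';python3 -c "
from h import *
fix(.9,(.572,-.1145,.0758))"
```

```text
time_s: 11.58
position: [0.5736, -0.1146, 0.0777]
orientation: [-1.571, -0.004, 0.885]
force: [-1.1, 0.6, 2.9]
width: 0.507
t 11.575 pos [ 0.5736 -0.1146  0.0777] rotvec [-0.003  0.002  0.015] F [-1.1  0.6  2.9] M [ 0.12  0.18 -0.12] w 0.507
shift mm [-1.6  0.1 -1.9]
```

```bash
python3 -m jog '[[[0,0,-1,0,0,0]]]';python3 -c "
from h import *
fix(.9,(.572,-.1145,.0758))
c=viewer.capture('side');crop(c,220,150,110,120,5,'s7.png')"
```

```text
time_s: 11.7
position: [0.5737, -0.1146, 0.0772]
orientation: [-1.57, -0.005, 0.884]
force: [-1.6, 0.6, 8.3]
width: 0.506
t 11.7 pos [ 0.5737 -0.1146  0.0772] rotvec [-0.004  0.003  0.016] F [-1.6  0.6  8.3] M [ 0.13  0.48 -0.  ] w 0.506
shift mm [-1.7  0.1 -1.4]
```

View pics/s7.png

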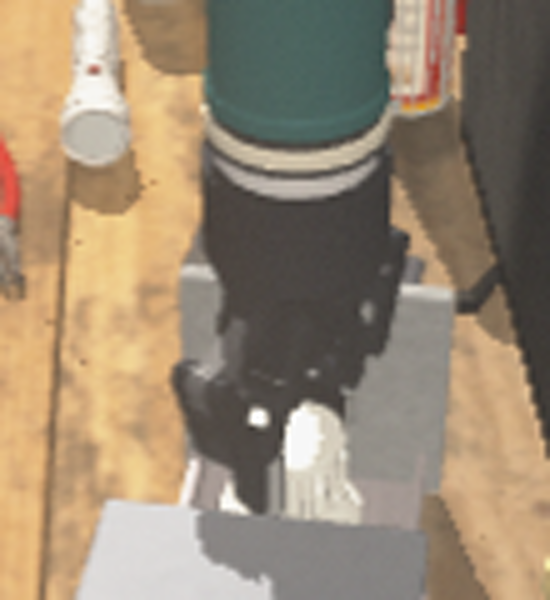

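```bash
python3 -m jog '[[[-1,0,-2.0,0,0,0],[0,0,-0.8,0,0,0]]]';python3 -c "
from h import *
fix(.9,(.572,-.1145,.0758))"; python3 -m jog '[[[0,0,-0.8,0,0,0.05],[0,0,-0.8,0,0,0.08]]]';python3 -c "
from h import *
fix(1.91,(.572,-.1145,.0758))"
```

```text
time_s: 12.0
position: [0.5737, -0.1146, 0.076]
orientation: [-1.572, -0.007, 0.881]
force: [-3.4, 1.6, 9.3]
width: 0.505
t 12.0 pos [ 0.5737 -0.1146  0.076 ] rotvec [-0.005  0.005  0.019] F [-3.4  1.6  9.3] M [0.12 0.65 0.  ] w 0.505
shift mm [-1.7  0.1 -0.2]
time_s: 12.25
position: [0.574, -0.1145, 0.0758]
orientation: [-1.572, -0.007, 1.011]
force: [-2.5, 0.7, 9.3]
width: 0.505
t 12.25 pos [ 0.574  -0.1145  0.0758] rotvec [-0.008  0.002  0.899] F [-2.5  0.7  9.3] M [ 0.14  0.53 -0.09] w 0.505
shift mm [-2.  0. -0.]
```

```bash
python3 -m jog '[[[-0.3,0,-0.8,0,0,0.1],[-0.3,0,-0.8,0,0,0.1],[-0.3,0,-0.8,0,0,0.1]]]';python3 -c "
from h import *
fix(1.91,(.572,-.1145,.0758))"
```

```text
time_s: 12.62
position: [0.5743, -0.1144, 0.0758]
orientation: [-1.574, -0.009, 1.316]
force: [-1.2, 0.8, 8.3]
width: 0.505
t 12.625 pos [ 0.5743 -0.1144  0.0758] rotvec [-0.009  0.002  0.594] F [-1.2  0.8  8.3] M [ 0.21  0.35 -0.01] w 0.505
shift mm [-2.3 -0.1 -0. ]
```

```bash
python3 -m jog '[[[-0.3,0,-0.8,-0.004,0,0.1],[-0.3,0,-0.8,-0.004,0,0.1],[-0.3,0,-0.8,0,0,0.1]]]';python3 -c "
from h import *
fix(1.95,(.572,-.1145,.0758))"; python3 -m jog '[[[-0.3,0,-0.8,0,0,0.1],[-0.3,0,-0.8,0,0,0.1],[-0.3,0,-0.8,0,0,0.1]]]';python3 -c "
from h import *
fix(1.95,(.572,-.1145,.0758))"
```

```text
time_s: 13.0
position: [0.5743, -0.1143, 0.0757]
orientation: [-1.576, -0.002, 1.62]
force: [-1.8, 1.4, 9.1]
width: 0.506
t 13.0 pos [ 0.5743 -0.1143  0.0757] rotvec [-0.003  0.005  0.33 ] F [-1.8  1.4  9.1] M [ 0.18  0.49 -0.07] w 0.506
shift mm [-2.3 -0.2  0.1]
time_s: 13.38
position: [0.5743, -0.1141, 0.0758]
orientation: [-1.578, -0.002, 1.924]
force: [-2.0, 1.5, 9.1]
width: 0.505
t 13.375 pos [ 0.5743 -0.1141  0.0758] rotvec [-0.005  0.006  0.026] F [-2.   1.5  9.1] M [ 0.18  0.42 -0.08] w 0.505
shift mm [-2.3 -0.4  0. ]
```

```bash
python3 -m jog '[[[-0.3,0,-0.8,0,0,0.1],[-0.3,0,-0.8,0,0,0.1],[0,0,-0.5,0,0,0.03]]]';python3 -c "
from h import *
fix(2.15,(.572,-.1145,.0758))"; python3 -m jog '[[[0,0,2,0,0,0],[0,0,2,0,0,0]]]';python3 -c "
from h import *
fix(2.15,(.572,-.1145,.0758))"
```

```text
time_s: 13.75
position: [0.5743, -0.114, 0.0759]
orientation: [-1.58, -0.002, 2.156]
force: [-2.2, 1.4, 8.5]
width: 0.502
t 13.75 pos [ 0.5743 -0.114   0.0759] rotvec [-0.007  0.006 -0.006] F [-2.2  1.4  8.5] M [ 0.1   0.46 -0.06] w 0.502
shift mm [-2.3 -0.5 -0.1]
time_s: 14.0
position: [0.5743, -0.114, 0.0804]
orientation: [-1.58, -0.003, 2.153]
force: [-0.5, 0.4, 3.8]
width: 0.508
t 14.0 pos [ 0.5743 -0.114   0.0804] rotvec [-0.007  0.006 -0.003] F [-0.5  0.4  3.8] M [ 0.02  0.19 -0.02] w 0.508
shift mm [-2.3 -0.5 -4.6]
```

```bash
python3 -m jog '[[[0,0,2,0,0,0],[0,0,2,0,0,0],[0,0,2,0,0,0]]]';python3 -c "
from h import *
fix(2.15,(.5743,-.114,.1425))"
```

```text
time_s: 14.38
position: [0.5738, -0.1141, 0.0857]
orientation: [-1.579, -0.003, 2.152]
force: [-0.4, -0.2, -1.0]
width: 0.508
t 14.375 pos [ 0.5738 -0.1141  0.0857] rotvec [-0.007  0.005 -0.002] F [-0.4 -0.2 -1. ] M [ 0.02  0.08 -0.01] w 0.508
shift mm [ 0.5  0.1 56.8]
```

```bash
python3 -m jog '[[[0,0,6,0,0,0],[0,0,6,0,0,0],[0,0,6,0,0,0],[0,0,6,0,0,0],[0,0,6,0,0,0],[0,0,6,0,0,0],[0,0,6,0,0,0]]]';python3 -c "
from h import *
fix(2.15,(.573,-.114,.1425))"
```

```text
time_s: 15.25
position: [0.574, -0.114, 0.1304]
orientation: [-1.58, -0.003, 2.151]
force: [-0.9, -0.2, -0.3]
width: 0.502
t 15.25 pos [ 0.574  -0.114   0.1304] rotvec [-0.008  0.006 -0.001] F [-0.9 -0.2 -0.3] M [-0.02  0.03 -0.02] w 0.502
shift mm [-1.   0.  12.1]
```

```bash
python3 -m jog '[[[-0.5,0,6,-0.008,0.006,0],[0,0,6,0,0,0],[0,0,0,0,0,0],[0,0,0,0,0,0]]]';python3 -c "
from h import *
fix(2.15,(.573,-.114,.1425))
for n in('top','side'):
  c=viewer.capture(n);cv2.imwrite(f'pics/{n}8.png',c['image'][:,:,::-1])
crop(c,220,130,110,140,4,'s8.png')"
```

```text
time_s: 15.75
position: [0.5737, -0.1139, 0.1438]
orientation: [-1.57, 0.001, 2.152]
force: [-0.1, 0.2, -0.8]
width: 0.506
t 15.75 pos [ 0.5737 -0.1139  0.1438] rotvec [ 0.001 -0.    -0.002] F [-0.1  0.2 -0.8] M [0.   0.01 0.02] w 0.506
shift mm [-0.7 -0.1 -1.3]
```

View pics/s8.png

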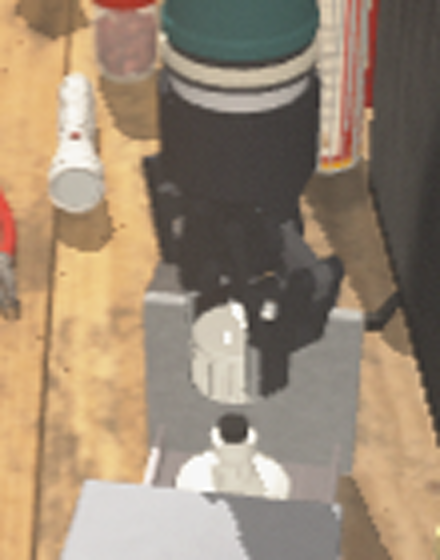

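View pics/top8.png

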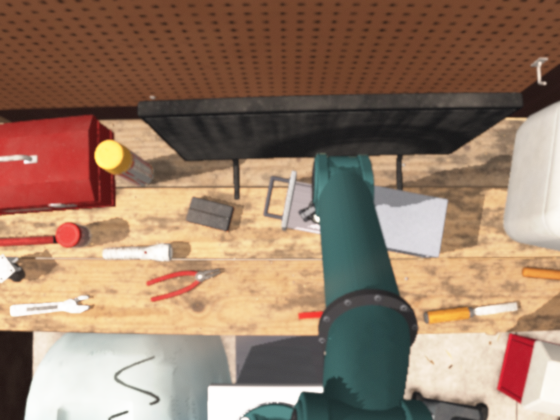

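```bash
python3 -c "
from h import *
c=viewer.capture('top');crop(c,255,165,60,60,10,'t9.png')
o=np.array([.5683,-.1367]);u=np.array([.1805,.9836])
for k in(.14,.145,.15):
  m=o+k*u;y=np.array([u[1],-u[0]])*.042
  print(k,((proj(c,[[*(m+y),.106],[*(m-y),.106]])-[255,165]+.5)*10).round())"
```

```text
0.14 [[214. 143.]
 [146. 510.]]
0.145 [[192. 139.]
 [124. 506.]]
0.15 [[170. 135.]
 [102. 502.]]
```

View pics/t9.png

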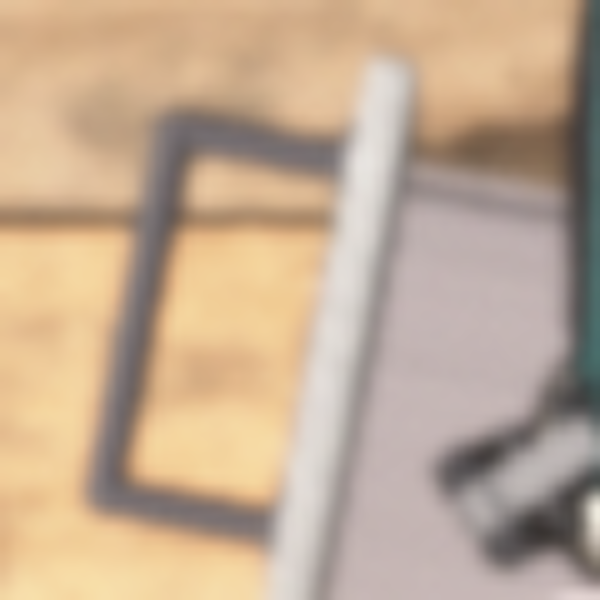

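The bar in the picture runs from about (172,130) to (107,495). That matches the prediction for the drawer fully out at 0.15 m, so I'm handing in.

```bash
python3 -c "
from h import *
workorder.job_done(); fix(2.15)"
```

```text
the job is handed in; nothing more can be done
the job is handed in; nothing more can be done
```

The job is done and handed in at about 16 s of the 54 s allowed. I pulled the drawer out, pressed the cap down about 6.6 mm, and turned it about 89° anticlockwise. I then lifted it about 61 mm straight up from its seat.

**Last checks**
- **Cap:** the side view shows it in the jaws above the open neck. The tool is level to about 0.001 rad and the force on it is near zero.
- **Drawer:** the handle in the top view is within about 1 mm of where it should be with the drawer out 150 mm.
- **Other things on the bench:** all five bystanders were clear of the moves. In the final pictures the pliers, torch, sanding block and spray can look unmoved. I did not check the padlock individually.

**What did not go smoothly**
- **Press slackened:** early in the twist the press eased to about 4.8 mm, just under the 5 mm needed. I pressed again, carried on, and turned past the suggested 75° in case the cap had locked again. The twisting moment stayed low and the cap came off without resistance.
- **Cap position:** the two cameras disagreed by about 4 mm in x. I went in on a value between them. The grip closed with about 1 N of force on the tool.

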